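# Tighten the drill chuck with its self-ejecting key

## Robot

A 7-joint arm with a two-finger parallel gripper is mounted at the origin on the work surface. World frame = base frame: x ahead of the robot, y to its left, z up, the work surface at z = 0. Lengths are in m, angles in rad, forces in N, time in s.
With the tool pointing down it reaches from about 0.425 to 0.925 m from the base axis. Payload 6.8 kg.
Tool frame: the origin (TCP) lies on the front face of the gripper's body, between the roots of the fingers; the fingertips stand 73 mm ahead of it and the grasp point (between the pads) lies 54 mm ahead of it (env.nose_length is the distance from the TCP to the fingertips, in m); z points along the fingers, y is the line along which they close (so a half turn about z gives the same grasp; the last joint's range is limited). The gripper opens to 85 mm and grips with 20 to 120 N. Pads are 22 mm wide; open, the fingers measure 114 mm over their backs; the gripper's body (76 mm by 85 mm) begins 54 mm behind the grasp point. The pads swing forward as they close: fully open they stand 13 mm farther back than shut.
Start: joints at [-1.404, 0.477, 0.022, 1.555, -0.011, 1.109, -0.083], TCP at [0.183, 0.65, 0.304] pointing down, gripper open.
Joint ranges: [-2.96, 2.96], [-0.34, 2.1], [-1.41, 1.46], [0.24, 2.44], [-1.37, 4.51], [0.17, 1.92], [-2.96, 2.96]. Speed limits (rad/s): [2.39, 2.39, 3.14, 3.14, 3.14, 3.14, 3.14].

## Interface

Orientations are given as a unit quaternion [w, x, y, z].
In Python, from cell import env, kin, camera, calibration, job gives the robot as it stands. The module is installed in compiled form; this text tells all that it offers. Calls block until the motion is done:
- env.reach(position, orientation): joint-space move of the TCP to a pose.
- env.movel(position, velocity=0.15, rot=None, stop_force=None): straight line of the TCP; rot=None keeps the orientation; velocity is the mean speed in m/s. With stop_force (N) it stops when the force on the tool has changed by that much, and returns True; else False.
- env.goto_joints(angles): joint-space move.
- env.grip(opening, f_grip=None): finger opening in m; f_grip is the grip in N (None keeps the last); returns when the fingers have stopped.
- env.dwell(seconds).
- kin.inverse_kinematics(position, orientation): joint angles nearest the present ones, or None.
- env.get_state(): the state.
- camera(name): name is "scene" or "top" or "wrist"; returns (picture, depth): 480x640x3 uint8, blue, green, red; 480x640 float32, m along the optical axis (not along the pixel's ray), 0 where there is no reading.
- calibration(name): a dict with "fx", "fy", "cx", "cy" (pixels), "rvec" (rotation vector, rad) and "tvec" (3), from world to camera coordinates, as OpenCV has them. Camera axes: x right, y down, z forward; pixel columns grow to the right and rows downward; lengths in m; the calibration is good to about 2 mm. A picture is of the moment at which its call begins: read the wrist's pose just before it. calibration takes no time and is no camera call; for the wrist camera it gives the pose at the moment of the call.
A pose or a line that the arm cannot do raises env.PlanningError and nothing moves.
- job.job_done(): hands the job in; it is judged then, once.
The state is a dict: "time": time; "qpos": joint angles; "joint_velocities": joint speeds; "joint_torque": joint torques, N m; "tcp_pos": TCP position; "orientation": TCP orientation; "force": force on the tool from outside, world axes, zero at the start; "torque": the same for the moment, N m; "opening": finger opening in m; "gripper_force": force on a finger pad.
Only numpy, scipy, OpenCV 4.12 (cv2) and the standard library are available. Lean on these libraries where they do the work, as an engineer would, in place of code of your own. Each camera call takes 0.05 s, during which the arm holds its last target. There are 200 camera calls.

## Task

The drill in the tailstock chuck of the cue lathe is only finger-tight. Take the toothed chuck key out of the tool block, put its pilot into the hole on top of the chuck, turn the key until its teeth mesh with the chuck's, press it fully home against its ejector spring, and only then tighten the chuck by turning the key about a quarter turn clockwise (seen from above). Finish while still gripping the key and pressing it fully home: do not let it go; leave the other key and the things on the bench where they are.

Things in the scene. Friction and masses are not known exactly. Their poses are not given: they have to be found in the camera images.
- key: The chuck key to use: plain steel T-handled key standing pilot down in one of the two holes of the tool block. Origin: lower end of the pilot; z up along the key. Pilot 9 mm dia, z 0 to 16 mm, end chamfered; the ejector pin (5 mm dia) stands out 8 mm below it. Gear z 16 to 28, shank 14 mm dia to z 66, square head to z 96. 0.17 to 0.35 kg
- key_head (a point): Middle of the key's square head (16 x 16 mm, 30 mm high, faces square to key x and y), 81 mm above the key's origin: the place to grip, pads on the two faces across key x. Axes as key. A crossbar 9 mm dia, 90 mm long passes through this point along key y
- key_face (a point): Centre of the underside of the key's gear, 16 mm above the key's origin; this face rests on the tool block at first. Axes as key. Gear 12 mm high, 24 mm dia over its 10 straight teeth (2 mm wide, 4.2 mm deep): one on the key's +x axis and one every 36 deg
- ejector (a joint): The key's ejector pin: 0 = fully out, grows to 0.0078 m as it is pushed into the pilot. Spring 4.5 N at 0, about 10 N at 0.007 m; it reads about 0.006 to 0.007 m when the key is pressed fully home
- keyhole (a point): Centre of the mouth of the chuck's key hole, in the flat top (26 x 36 mm) of the chuck's square-sided part, 151 mm above the bench. Axes as lathe. Hole vertical, 10.3 mm dia, mouth chamfered 1.5 mm, 17 mm deep. Home: the gear's underside on this flat. The ejector meets the hole's floor 7 mm before home; teeth out of mesh stop on the sleeve's teeth 6 mm before home
- lathe: Small grey bench lathe for cue repair, fixed, bed 600 mm long along its y, headstock towards +y, tailstock with drill chuck and handwheel towards -y; nothing on it over 190 mm above the bench. Origin on the bench below the key hole, z up, yaw near 0. The drill chuck's axis runs level along lathe y, 125 mm up, jaws towards +y
- sleeve (a joint): Turn of the drill chuck's toothed sleeve about the chuck's axis, rad; a key turned clockwise from above raises it (tightens) by 1 rad per 3 rad of key. Friction 0.2 N m (0.07 at the key). In mesh: yaw of key - yaw of lathe - 90 deg = 18 deg - 3 x value, plus any multiple of 36 deg, play about 4 deg either way
- sleeve_mark (a point): Point on the rim of the sleeve (64 mm dia, ribbed, on the +y side of the key hole, 13 mm from its axis), at the top when joint sleeve is 0; it moves with the sleeve, about 15 mm for a quarter turn of the key. Facing the hole the sleeve has 30 crown teeth, 1.6 mm wide, 4.4 mm long, 27.5 to 32 mm from the chuck's axis; one is at the top at value 0
- rack: Drilled hardwood tool block 60 x 220 x 36 mm, fixed, long along its y, origin under its centre; two key holes 13 mm dia at y = -65 and +65 mm, short drill shanks up to 24 mm high between them. Either key may stand in either hole
- lathe_key: The other T-handled key (for the headstock chuck), bystander in the other hole: plain steel, 8 mm square end, plain round shoulder without teeth, round head, crossbar 116 mm long at z 98 mm, top at z 112 mm; origin at its lower end
- glue: White glue bottle, 38 mm dia, 95 mm high, bystander; origin under its centre
- tip_jar: Low amber glass jar with steel lid, 60 mm dia, 55 mm high, bystander; origin under its centre
- chalk: Cube of cue chalk, 23 mm, bystander; origin under its centre
Things that resemble listed ones, but are neither listed nor needed, are in the scene too. Leave any red look-alike of the key alone.

How it is judged:
By the outcome, as a careful person would: the job done as asked, in the order asked, and still so for the second after the job is handed in, while the arm keeps its last pose, push and grip.
It also fails if it takes over 48 s, if anything falls off the work surface, if the arm or the gripper's body presses on something with over 40 N, if the wrist force passes 120 N, or if a joint passes its speed limit or range.

## Working session

There is one attempt and no reset: what is moved stays moved. The work goes in short steps, each a Python script; the robot and the scene stay as the last script left them, time stands still between calls to the robot, and variables do not carry over. Pictures are saved under pics/ and viewed, at most 10 in all, crops included, and the job is handed in when it is done.

```bash
mkdir -p pics; python3 - <<'E'
from cell import env, kin, camera, calibration, job
import cv2,numpy as np
for n in("scene","top"):
    p,d=camera(n); np.savez(f"pics/{n}0.npz",p=p,d=d); cv2.imwrite(f"pics/{n}0.png",p)
    c=calibration(n); R=cv2.Rodrigues(np.array(c["rvec"]))[0]; print(n,c["fx"],-R.T@np.array(c["tvec"]).ravel(),R[2])
s=env.get_state(); print(s["time"],s["tcp_pos"],s["orientation"],s["opening"],env.nose_length)
E
```

```text
scene 596.4566941631017 [1.1640935  0.5836598  0.88938992] [-0.52417045 -0.56508002 -0.63712629]
top 511.61518890896014 [ 0.50833135 -0.07660906  0.99343519] [ 0.06359721 -0.009473   -0.99793069]
0.1 [0.18305378 0.64927749 0.30301399] [-6.07510774e-05  1.36964318e-01  9.90575625e-01 -8.37946312e-04] 0.08534364697665 0.0726
```

View pics/scene0.png

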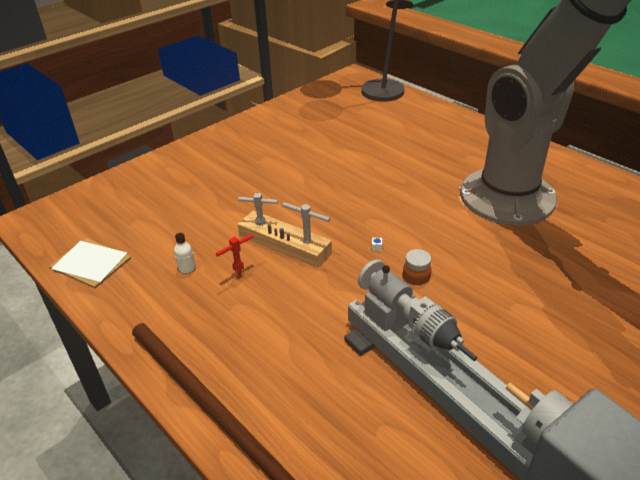

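View pics/top0.png

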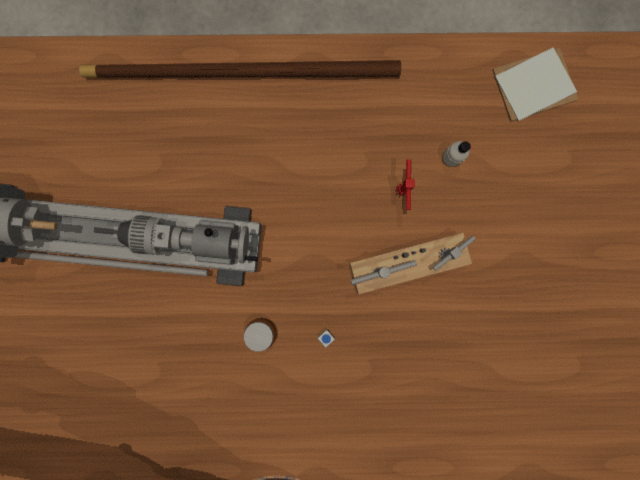

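The scene shows the lathe, the block and the two keys. In the top view the toothed key, with the square head, is at about (455,252). The plain key is at (384,272), the red look-alike at (408,185), and the chuck flat with its hole at about (161,237). Next I'll get rough positions and then take wrist views.

```bash
cat > h.py <<'E'
from cell import env, kin, camera, calibration, job
import cv2,numpy as np
from scipy.spatial.transform import Rotation as Ro
def ray(c,u,v,z):
    R=cv2.Rodrigues(np.array(c["rvec"]))[0]; o=-R.T@np.array(c["tvec"]).ravel()
    d=R.T@np.array([(u-c["cx"])/c["fx"],(v-c["cy"])/c["fy"],1]); return o+d*(z-o[2])/d[2]
def proj(c,P):
    return cv2.projectPoints(np.array(P,float).reshape(-1,1,3),np.array(c["rvec"]),np.array(c["tvec"]),np.array([[c["fx"],0,c["cx"]],[0,c["fy"],c["cy"]],[0,0,1]]),None)[0].reshape(-1,2)
def quat(yaw):  # tool down; tool y axis (closing) at world yaw
    z=np.array([0,0,-1.]); y=np.array([np.cos(yaw),np.sin(yaw),0]); x=np.cross(y,z)
    q=Ro.from_matrix(np.column_stack([x,y,z])).as_quat(); return q[[3,0,1,2]]
def yaw_of(q):
    y=Ro.from_quat(np.array(q)[[1,2,3,0]]).as_matrix()[:,1]; return np.arctan2(y[1],y[0])
E
python3 - <<'E'
from h import *
c=calibration("top")
k=ray(c,455,252,.116); h=ray(c,161,237,.151); print(k,h,ray(c,434,268,.101),ray(c,475,238,.101))
p=np.load("pics/top0.npz")["p"]
a=cv2.resize(p[225:285,415:495],(800,600),interpolation=cv2.INTER_CUBIC)
s=env.get_state(); print(yaw_of(s["orientation"]), s["qpos"])
for n,P in(("k",k),("h",h)):
  for y in np.radians(np.arange(-180,180,15)):
    q=kin.inverse_kinematics([P[0],P[1],.30],quat(y))
    print(n,int(np.degrees(y).round()),None if q is None else np.round(q,2)[[0,2,4,6]])
w,d=camera("wrist"); cv2.imwrite("pics/w0.png",w)
cw=calibration("wrist");R=cv2.Rodrigues(np.array(cw["rvec"]))[0]; print(cw["fx"],-R.T@np.array(cw["tvec"]).ravel(),R)
E
```

```text
[ 0.53672571 -0.32111658  0.116     ] [0.56616467 0.17288201 0.151     ] [ 0.50974079 -0.28774372  0.101     ] [ 0.56132007 -0.36115608  0.101     ]
1.2960037417820112 [-1.40409473  0.47774575  0.02234626  1.55632875 -0.01151744  1.10932647
 -0.08310019]
k -180 [-0.35  1.27 -0.76 -2.03]
k -165 [-0.35  1.27 -0.76 -1.76]
k -150 [-0.35  1.27 -0.76 -1.5 ]
k -135 [-0.35  1.27 -0.76 -1.24]
k -120 [-0.27  1.06 -0.58 -1.13]
k -105 [-0.27  1.06 -0.58 -0.87]
k -90 [-0.27  1.06 -0.58 -0.61]
k -75 [-0.27  1.06 -0.58 -0.35]
k -60 [-0.06  0.69 -0.34 -0.31]
k -45 [-0.2   0.91 -0.47  0.08]
k -30 [-0.22  0.95 -0.5   0.36]
k -15 [-0.2   0.92 -0.48  0.61]
k 0 [-0.19  0.9  -0.47  0.86]
k 15 [-0.17  0.87 -0.44  1.1 ]
k 30 [-0.02  0.64 -0.3   1.24]
k 45 [-0.27  1.05 -0.57  1.74]
k 60 [-0.32  1.18 -0.67  2.09]
k 75 [-0.3   1.14 -0.64  2.33]
k 90 [-0.3   1.13 -0.64  2.58]
k 105 [-0.22  0.96 -0.51  2.73]
k 120 [-0.07  0.71 -0.35  2.84]
k 135 [ 0.21  0.31 -0.14  2.92]
k 150 [ 0.68 -0.32  0.15  2.93]
k 165 [-0.35  1.27 -0.76 -2.29]
h -180 [-0.38 -0.02  0.01  2.73]
h -165 [-1.24  1.28 -0.71 -2.62]
h -150 [-1.24
[... 157 characters left out ...]
[-0.95  0.72 -0.31 -1.42]
h -60 [-0.91  0.67 -0.28 -1.18]
h -45 [-0.89  0.64 -0.27 -0.94]
h -30 [-0.89  0.65 -0.27 -0.67]
h -15 [-0.87  0.61 -0.25 -0.42]
h 0 [-0.84  0.57 -0.24 -0.18]
h 15 [-0.81  0.53 -0.22  0.06]
h 30 [-0.78  0.49 -0.2   0.31]
h 45 [-0.75  0.45 -0.18  0.55]
h 60 [-0.72  0.4  -0.16  0.8 ]
h 75 [-0.68  0.36 -0.15  1.04]
h 90 [-0.65  0.32 -0.13  1.29]
h 105 [-0.58  0.23 -0.09  1.51]
h 120 [-0.54  0.17 -0.07  1.75]
h 135 [-0.5   0.13 -0.05  2.  ]
h 150 [-0.47  0.08 -0.03  2.25]
h 165 [-0.42  0.02 -0.01  2.49]
345.4115455090469 [0.11288544 0.6687672  0.37358577] [[ 0.27036654  0.96275683 -0.00110375]
 [ 0.92300119 -0.25887576  0.2846966 ]
 [ 0.27380786 -0.07799119 -0.95861704]]
```

```bash
python3 - <<'E'
from h import *
import pickle
env.reach([.566,.173,.29],quat(np.pi)); 
c=calibration("wrist"); w,d=camera("wrist"); cv2.imwrite("pics/wh.png",w); pickle.dump((c,w,d),open("pics/wh.pkl","wb"))
print(env.get_state()["time"], proj(c,[[.566,.173,.151]]))
env.reach([.537,-.321,.27],quat(np.radians(35)))
c=calibration("wrist"); w,d=camera("wrist"); cv2.imwrite("pics/wk.png",w); pickle.dump((c,w,d),open("pics/wk.pkl","wb"))
s=env.get_state();print(s["time"],s["qpos"],s["force"], proj(c,[[.537,-.321,.116]]))
E
```

```text
2.5833 [[317.59570701 251.66993374]]
4.4333 [ 0.00878842  0.48073527  0.58807731  1.74399771 -0.30856232  1.01054114
  1.32428758] [0.23502064 0.12067634 0.41515935] [[317.1655192  246.61247697]]
```

View pics/wh.png

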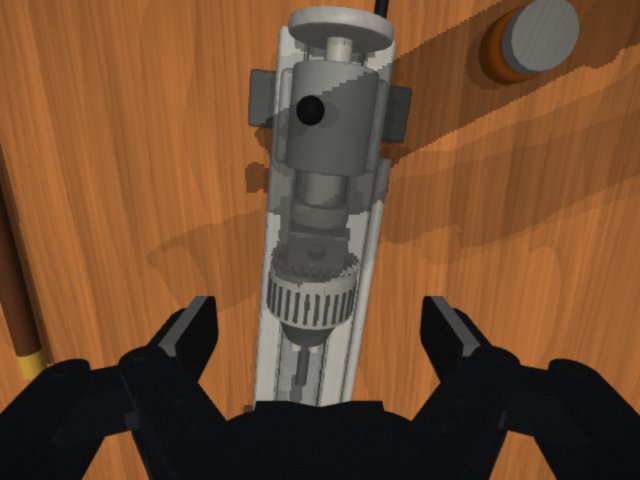

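View pics/wk.png

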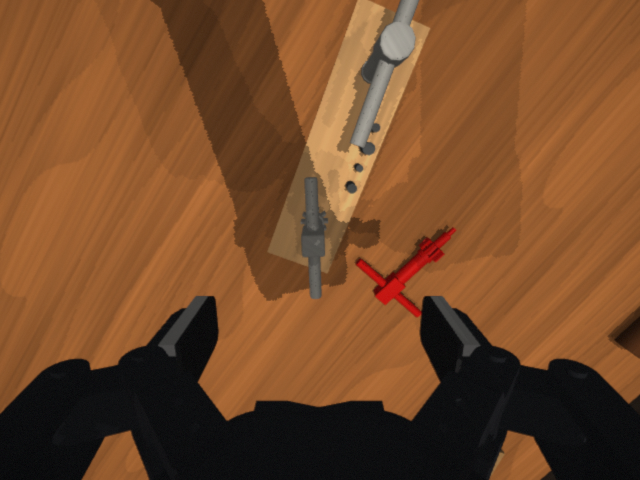

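The hole view shows the chuck flat at about (318,250), with the sleeve teeth along row 270 (both in shadow). In the key view the square head is at about (313,240), with its bar from (311,178) to (317,297). I'll enlarge both.

```bash
python3 - <<'E'
import cv2,numpy as np,pickle
t=[]
for n,(u0,v0) in(("wh",(268,225)),("wk",(263,190))):
    c,w,d=pickle.load(open(f"pics/{n}.pkl","rb")); h=75 if n=="wh" else 75
    a=w[v0:v0+75,u0:u0+100].astype(float); a=np.clip(a*(2.2 if n=="wh" else 1.6),0,255).astype(np.uint8)
    a=cv2.resize(a,(800,600),interpolation=cv2.INTER_CUBIC); cv2.imwrite(f"pics/{n}_c.png",a)
    print(n,d[250,318],d[240,313],d[200:300:10,316].round(3))
E
```

```text
wh 0.23773605 0.2188397 [0.226 0.22  0.222 0.226 0.219 0.237 0.224 0.224 0.221 0.223]
wk 0.2361809 0.2342687 [0.24  0.241 0.242 0.245 0.235 0.236 0.25  0.252 0.254 0.257]
```

View pics/wh_c.png

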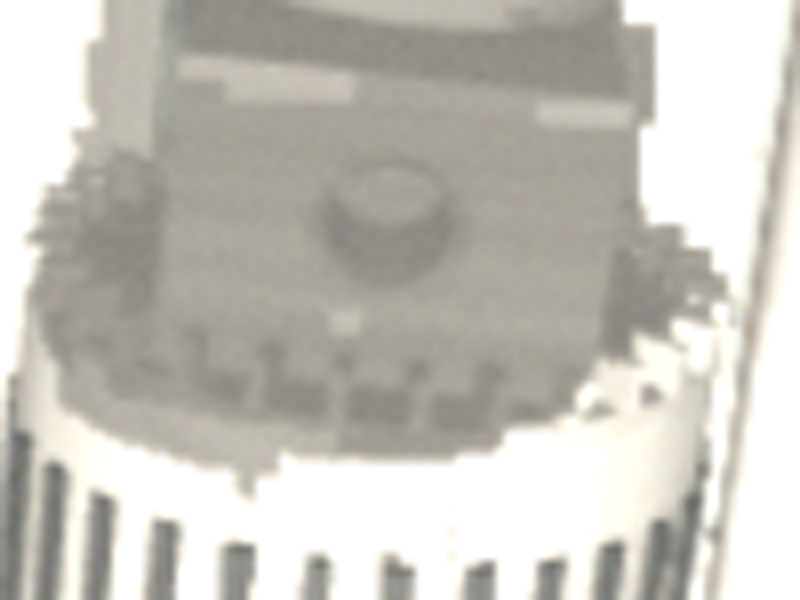

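View pics/wk_c.png

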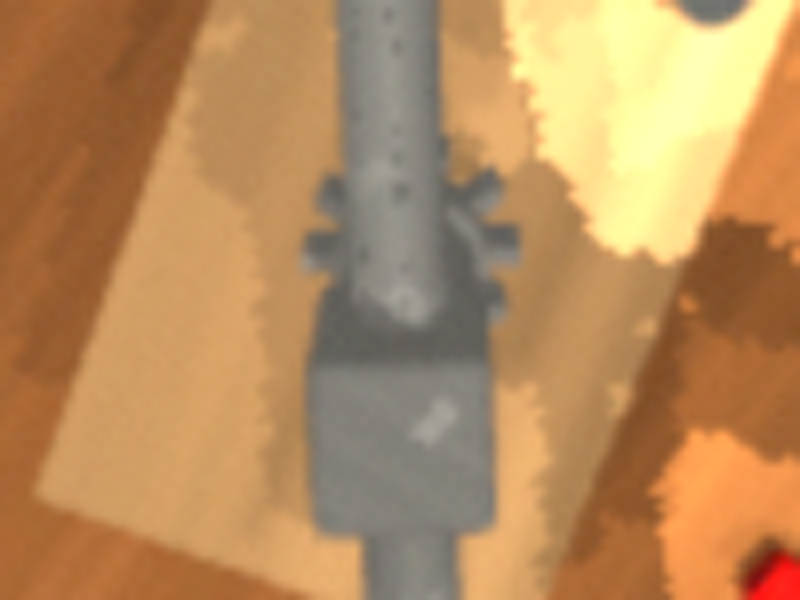

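Key head top face: centre at about (313.5,245.5). Hole mouth: centre at about (316.6,252.8). Sleeve tooth bases: crop x of about 265, 340, 420 and 490 at y of about 400, between the dark gaps. I'll get the yaws from detected lines, since back-projected horizontal lines keep their direction, and the points from rays.

```bash
cat > m.py <<'E'
from h import *
import pickle
def lines(c,w,z,minlen,box,lo,hi):
    L=cv2.createLineSegmentDetector().detect(cv2.cvtColor(w,cv2.COLOR_BGR2GRAY))[0][:,0]; out=[]
    for a,b,e,f in L:
        l=np.hypot(a-e,b-f); u,v=(a+e)/2,(b+f)/2
        if l<minlen or not(box[0]<u<box[2] and box[1]<v<box[3]): continue
        d=ray(c,a,b,z)-ray(c,e,f,z); y=np.degrees(np.arctan2(d[1],d[0]))%180
        if lo<y<hi: out.append((round(y,2),round(l),int(u),int(v)))
    return sorted(out)
E
python3 - <<'E'
from m import *
ch,wh,_=pickle.load(open("pics/wh.pkl","rb")); ck,wk,_=pickle.load(open("pics/wk.pkl","rb"))
ct=calibration("top"); T=np.load("pics/top0.npz")["p"]
print("lathe w",lines(ch,wh,.1,30,(240,0,410,420),78,102))
print("lathe t",lines(ct,T,.1,30,(0,190,265,290),78,102))
print("key w",lines(ck,wk,.1,20,(295,165,335,310),100,150))
print("key t",lines(ct,T,.1,9,(425,230,485,275),100,150))
hole=ray(ch,268+389/8,225+222/8,.151); print("hole",hole,"top",ray(ct,161,237,.151))
print("key",ray(ck,313.5,245.5,.116),"barmid",(ray(ck,311,178,.1055)+ray(ck,317,297,.1055))/2)
# scaled top crop of chuck and key side by side
a=cv2.resize(np.clip(T[217:257,141:191]*1.0,0,255).astype(np.uint8),(400,320),interpolation=cv2.INTER_CUBIC)
b=cv2.resize(T[232:272,430:480],(400,320),interpolation=cv2.INTER_CUBIC)
cv2.imwrite("pics/tc.png",np.hstack([a,b]))
g=cv2.resize(wh[225:300,268:368],None,fx=8,fy=8,interpolation=cv2.INTER_CUBIC)[...,1]
print([ (y,[int(x) for x in g[y,180:560:10]]) for y in (390,400)])
E
```

```text
lathe w [(np.float64(81.99), 86, 277, 70), (np.float64(82.87), 30, 291, 189), (np.float64(83.18), 36, 282, 88), (np.float64(83.4), 76, 381, 123), (np.float64(83.5), 78, 276, 358), (np.float64(83.52), 41, 278, 91), (np.float64(83.56), 88, 345, 356), (np.float64(83.59), 60, 288, 104), (np.float64(83.6), 34, 370, 189), (np.float64(83.61), 50, 280, 364), (np.float64(83.67), 189, 261, 307), (np.float64(83.7), 197, 358, 302), (np.float64(83.76), 56, 248, 97), (np.float64(83.77), 85, 372, 125), (np.float64(83.81), 52, 363, 238), (np.float64(83.83), 51, 407, 115), (np.float64(83.84), 197, 366, 300), (np.float64(84.0), 30, 298, 307), (np.float64(84.01), 64, 323, 371), (np.float64(84.12), 34, 307, 366), (np.float64(84.16), 30, 323, 308), (np.float64(84.24), 30, 376, 180), (np.float64(84.43), 30, 313, 309), (np.float64(84.75), 34, 266, 288), (np.float64(85.98), 41, 269, 187)]
lathe t [(np.float64(82.69), 32, 209, 253), (np.float64(83.37), 33, 89, 219), (np.float64(83.58), 175, 117, 266), (np.float64(83.61), 174, 118, 261), (np.float64(83.65), 48, 86, 216), (np.float64(83.67), 226, 138, 259), (n
[... 228 characters left out ...]
float64(103.28), 29, 448, 236), (np.float64(117.58), 11, 449, 247), (np.float64(120.66), 11, 432, 262), (np.float64(123.65), 12, 459, 241), (np.float64(127.68), 17, 465, 241), (np.float64(129.83), 20, 441, 260)]
hole [0.56662185 0.17373304 0.151     ] top [0.56616467 0.17288201 0.151     ]
key [ 0.53449814 -0.32178937  0.116     ] barmid [ 0.53457104 -0.32134134  0.1055    ]
[(390, [73, 72, 69, 66, 65, 64, 66, 73, 72, 65, 65, 64, 63, 64, 66, 72, 75, 69, 65, 66, 68, 68, 67, 69, 74, 75, 73, 73, 75, 71, 66, 67, 73, 75, 76, 76, 76, 73]), (400, [74, 74, 72, 71, 69, 67, 68, 75, 72, 65, 64, 65, 64, 64, 65, 71, 73, 67, 64, 63, 65, 63, 63, 68, 73, 71, 66, 66, 66, 66, 65, 67, 73, 72, 71, 72, 74, 71])]
```

View pics/tc.png

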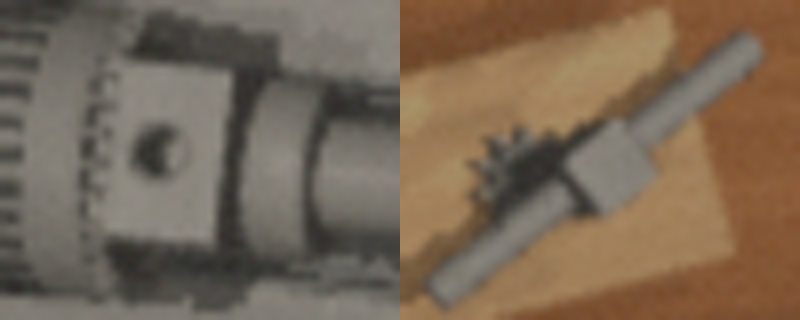

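Lathe yaw is −6.3° and key x yaw about 37.5°. The top crop puts the hole at (161.0,236.0) and the head at (456.9,252.6). Next I'll compute the tooth phase and grasp the key.

```bash
python3 - <<'E'
from m import *
ch,wh,_=pickle.load(open("pics/wh.pkl","rb")); ct=calibration("top")
hw=np.array([.5666,.1737]); ht=ray(ct,161,236,.151)[:2]; kw=np.array([.5345,-.3216]); kt=ray(ct,456.9,252.6,.116)[:2]
print("hole",ht,"key",kt)
yl=np.radians(-6.3); ex=np.array([np.cos(yl),np.sin(yl)])
for x in(252,336,424,507):
    P=ray(ch,268+x/8,225+395/8,.156)[:2]-hw; o=P@ex*1000; print("tooth x,y mm",o,P@[-ex[1],ex[0]]*1000,"ang",np.degrees(np.arcsin(o/31.5)))
k=(kw+kt)/2; Y=np.radians(37.5)
env.grip(.055,100); env.reach([*k,.20],quat(Y)); print(env.movel([*k,.155],.1,stop_force=12))
env.grip(0.0,100); s=env.get_state(); print(s["time"],s["opening"],s["gripper_force"],s["force"],s["tcp_pos"])
env.movel([*k,.30],.2); s=env.get_state(); print(s["time"],s["opening"],s["force"],s["tcp_pos"],s["qpos"])
E
```

```text
hole [0.5678144  0.17289353] key [ 0.53565434 -0.32436055]
tooth x,y mm 9.43861546901558 14.028106846192532 ang 17.43589708037034
tooth x,y mm 2.78035407782777 13.281848140788245 ang 5.063813664064879
tooth x,y mm -4.195228877557687 12.500023997834695 ang -7.65349930698465
tooth x,y mm -10.774717112083353 11.76259419692329 ang -20.00209554071103
False
6.2667 0.014663559845507402 97.44191408157349 [-0.15821386  1.35604784  5.93526053] [ 0.53548417 -0.32318086  0.15578268]
7.1417 0.0146857507540227 [-0.47352164 -0.03830169 -2.79697915] [ 0.53445369 -0.32232469  0.29849217] [ 0.00608518  0.44812352  0.59666482  1.71832643 -0.28191092  1.06464064
  1.35028648]
```

```bash
python3 - <<'E'
from m import *
Y=np.radians(51.6); h=np.array([.5670,.1734])
ty=np.array([np.cos(Y),np.sin(Y)]); tx=np.array([-ty[1],ty[0]])
s=env.get_state(); p=s["tcp_pos"]; 
env.movel([p[0],p[1],.365],.25)
v=h-.03*tx-.04*ty
env.movel([*v,.365],.3,rot=quat(Y)); env.dwell(.15)
s=env.get_state(); print(s["time"],s["tcp_pos"],np.degrees(yaw_of(s["orientation"])),s["qpos"],s["opening"],s["force"])
c=calibration("wrist"); w,d=camera("wrist"); pickle.dump((c,w,d,s),open("pics/wv.pkl","wb"))
pr=proj(c,[[*h,.151]]);print(pr)
u,vv=pr[0].astype(int); big=cv2.resize(w,(400,300))
a=cv2.resize(np.clip(w[vv-25:vv+25,u-33:u+33]*2.,0,255).astype(np.uint8),(400,300),interpolation=cv2.INTER_CUBIC)
kk=proj(c,[[*s["tcp_pos"][:2],.365-.039]])[0].astype(int); print(kk)
b=cv2.resize(np.clip(w[kk[1]-75:kk[1]+75,kk[0]-100:kk[0]+100]*1.8,0,255).astype(np.uint8),(400,300))
cv2.imwrite("pics/wv.png",np.vstack([np.hstack([big,a]),np.hstack([b,b*0])]))
E
```

```text
9.3417 [0.56579559 0.12182851 0.36511499] 51.45648469883142 [-0.6453579   0.27402666  0.4042932   1.73997157 -0.11649984  1.15118403
  0.69108423] 0.01451860701389198 [-0.89039574 -0.26139873 -1.68338337]
[[369.14479356 187.24315951]]
[319 342]
```

View pics/wv.png

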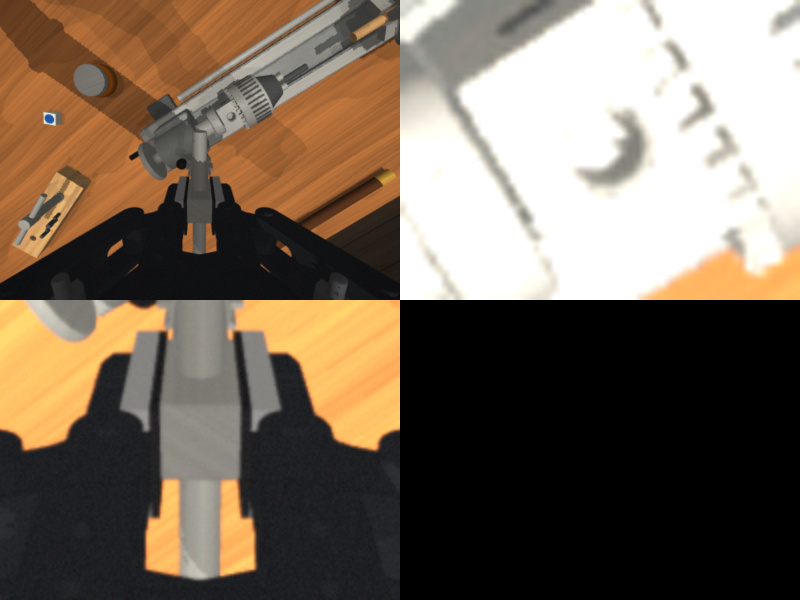

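The hole mouth shows at about (370.3,186.5) px, against (369.1,187.2) predicted. The head's top centre is at (319,337.5), against (319,342) predicted, so the key sits about 1.6 mm along tool +x. I'll align using this offset and start inserting.

```bash
python3 - <<'E'
from m import *
import json
c,w,d,s=pickle.load(open("pics/wv.pkl","rb")); p=s["tcp_pos"][:2]; Y=yaw_of(s["orientation"])
h=ray(c,370.3,186.5,.151)[:2]; k=ray(c,319,337.5,s["tcp_pos"][2]-.039)[:2]
ty=np.array([np.cos(Y),np.sin(Y)]); tx=np.array([-ty[1],ty[0]])
off=[(k-p)@tx,(k-p)@ty]; print("hole",h,"off",off, "tooltilt",Ro.from_quat(s["orientation"][[1,2,3,0]]).as_matrix()[:,2])
h=(h+[.5666,.1737]+[.5666,.1737])/3
json.dump(dict(h=list(h),off=[off[0],0.0]),open("st.json","w"))
open("h.py","a").write('''
import json
def tcp(yaw,z,dx=0,dy=0):
    st=json.load(open("st.json")); y=np.array([np.cos(yaw),np.sin(yaw)]); x=np.array([-y[1],y[0]])
    q=np.array(st["h"])+[dx,dy]-st["off"][0]*x; return [q[0],q[1],z]
def rep(t=""):
    s=env.get_state(); print(t,round(s["time"],2),np.round(s["tcp_pos"],4),np.degrees(yaw_of(s["orientation"])).round(2),np.round(s["force"],1),np.round(s["torque"],2),round(s["opening"],4))
''')
from importlib import reload; import h as H; reload(H)
Y=np.radians(51.6)
env.movel(H.tcp(Y,.310),.2,rot=quat(Y)); env.dwell(.2); H.rep("above")
r=env.movel(H.tcp(Y,.280),.04,stop_force=6); env.dwell(.1); H.rep(r)
E
```

```text
hole [0.567097   0.17450554] off [np.float64(0.0023410695974694358), np.float64(-0.00032035107007166903)] tooltilt [ 1.43300468e-04 -2.71331624e-04 -9.99999953e-01]
above 10.11 [0.5693 0.1712 0.3114] 51.48 [-0.4 -0.8 -3.4] [ 0.   -0.    0.02] 0.0142
False 11.11 [0.5686 0.1726 0.2802] 51.61 [-0.2  1.1 -3. ] [ 0.2   0.05 -0.01] 0.0149
```

The pilot is in the hole: 6 mm deep with no axial contact. Now I'll press.

```bash
python3 - <<'E'
from h import *
Y=np.radians(51.6); st=json.load(open("st.json")); st["h"][1]+=.0003; json.dump(st,open("st.json","w"))
for z in(.2765,.274,.272,.268):
    r=env.movel(tcp(Y,z),.02,stop_force=16); env.dwell(.1); rep((z,r))
    if r: break
E
```

```text
(0.2765, False) 11.53 [0.569  0.1728 0.2771] 51.59 [-0.6  0.3  2.3] [ 0.06  0.05 -0.01] 0.0145
(0.274, False) 11.91 [0.5689 0.1729 0.2743] 51.6 [ 0.3 -0.   5.2] [ 0.06 -0.09  0.04] 0.0145
(0.272, False) 12.26 [0.569  0.1729 0.2724] 51.6 [0.1 0.9 5.9] [-0.    0.03 -0.05] 0.0144
(0.268, True) 12.58 [0.5692 0.1728 0.271 ] 51.59 [-1.6  0.1  6.6] [-0.15  0.5  -0.03] 0.0148
```

```bash
python3 - <<'E'
from h import *
Y=np.radians(51.6)
for z in(.2702,.2695,.2688,.268):
    r=env.movel(tcp(Y,z),.01,stop_force=30); env.dwell(.3); rep((z,r))
    if r or env.get_state()["force"][2]>22: break
E
```

```text
(0.2702, False) 13.13 [0.5689 0.1727 0.2708] 51.59 [-1.3  0.1  8. ] [-0.03  0.25  0.02] 0.0148
(0.2695, False) 13.68 [0.5689 0.1727 0.2708] 51.59 [-2.3 -0.  13.2] [-0.13  0.65  0.03] 0.0145
(0.2688, False) 14.23 [0.569  0.1727 0.2707] 51.58 [-4.3 -1.6 16.7] [-0.3   1.15  0.04] 0.0147
(0.268, False) 14.78 [0.5691 0.1727 0.2707] 51.58 [-5.6 -1.4 22.1] [-0.48  1.61  0.03] 0.0147
```

The key is fully home: a solid stop at z = 0.2707, and home was expected at 0.2708 from the rack datum. Now I'll tighten clockwise about the key axis.

```bash
python3 - <<'E'
from h import *
y=51.6
for i in range(8):
    y-=11.75
    env.movel(tcp(np.radians(y),.268,-.0003),.005,rot=quat(np.radians(y)),stop_force=35); rep(round(y,1))
    s=env.get_state()
    if s["force"][2]<14 or np.hypot(*s["force"][:2])>15 or s["tcp_pos"][2]>.2718: print("check"); break
E
```

```text
39.9 15.14 [0.5688 0.1728 0.2707] 39.83 [-5.2 -1.1 21.3] [-0.25  1.28 -0.02] 0.0142
28.1 15.5 [0.5684 0.1727 0.2707] 28.07 [-5.1 -0.6 21.5] [-0.01  1.4  -0.01] 0.0144
16.4 15.86 [0.5678 0.1725 0.2707] 16.34 [-4.8  0.  21.2] [-0.03  1.43  0.04] 0.0148
4.6 16.22 [0.5673 0.1726 0.2707] 4.6 [-6.4  1.  21.1] [ 0.04  1.49 -0.03] 0.0143
-7.1 16.57 [0.5669 0.173  0.2707] -7.14 [-6.5  1.1 22.3] [ 0.24  1.55 -0.02] 0.0146
-18.9 16.93 [0.5664 0.173  0.2707] -18.89 [-5.7  1.3 23.3] [ 0.29  1.59 -0.03] 0.0146
-30.6 17.29 [0.566  0.1732 0.2707] -30.64 [-6.3  1.2 23.7] [0.34 1.61 0.03] 0.0145
-42.4 17.65 [0.5657 0.1735 0.2707] -42.39 [-6.1  1.1 24. ] [0.36 1.53 0.  ] 0.0148
```

```bash
python3 - <<'E'
from h import *
env.dwell(.3); rep()
p,d=camera("scene"); c=calibration("scene"); q=proj(c,[[.5667,.174,.16]])[0].astype(int)
p0=np.load("pics/scene0.npz")["p"]
f=lambda p:cv2.resize(p[q[1]-50:q[1]+40,q[0]-45:q[0]+75],(400,300),interpolation=cv2.INTER_CUBIC)
cv2.imwrite("pics/s1.png",np.hstack([f(p0),f(p)]))
E
```

```text
17.95 [0.5657 0.1735 0.2707] -42.37 [-5.8  2.6 22.9] [0.38 1.49 0.04] 0.0144
```

View pics/s1.png

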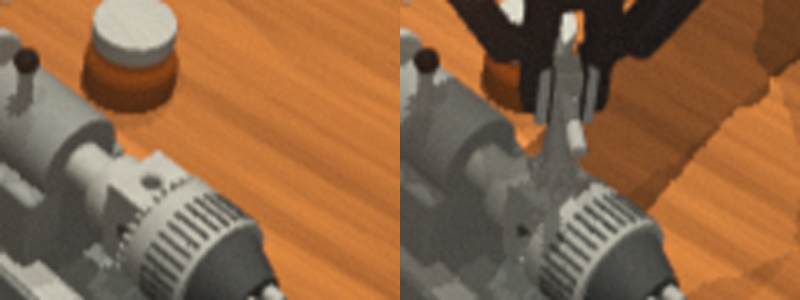

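The picture (right half) shows the key seated in the chuck, with its gear down on the flat at about (560,185) and against the sleeve. It is still gripped and pressed at about 25 N, so I'm handing in.

```bash
python3 -c "
from cell import job; print(job.job_done())"
```

```text
the job is handed in; nothing more can be done
None
```

I handed the job in: the key went fully home in the chuck, I turned it 94° clockwise, and it is still gripped and pressed down at about 25 N. I inferred the mesh from how deep the key seated and did not measure the sleeve's turn directly.

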